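# Start the disc on the stage-side player

### The arm

A 6-joint arm with a two-finger parallel gripper is mounted at the origin on the work surface. World frame = base frame: x ahead of the robot, y to its left, z up, the work surface at z = 0. Lengths are in m, angles in degrees, forces in N, time in s.
With the tool pointing down it reaches from about 0.375 to 0.75 m from the base axis. Payload 9 kg.
Tool frame: the origin (TCP) lies midway between the tips of the shut fingers; the grasp point (between the pads) lies 19 mm behind it; z points along the fingers, y is the line along which they close (so a half turn about z gives the same grasp; the last joint's range is limited). The gripper opens to 85 mm and grips with 20 to 120 N. Pads are 22 mm wide; open, the fingers measure 114 mm over their backs; the gripper's body (76 mm by 85 mm) begins 54 mm behind the grasp point. The pads swing forward as they close: fully open they stand 13 mm farther back than shut.
Start: joints at [51.583, 5.964, 5.575, 89.605, 0, 77.527], TCP at [0.262, 0.54, 0.231] pointing down, gripper open.
Joint ranges: [-171.21, 171.21], [-48.23, 106.86], [-62.78, 66.21], [-105.2, 120.99], [-86.42, 89.51], [-180, 180]. Speed limits (degrees/s): [127.2, 127.2, 147.25, 180, 180, 180].

### API

Orientations are given as [roll, pitch, yaw] about the fixed x, y, z axes, in that order (R = Rz(yaw) Ry(pitch) Rx(roll)).
In Python, from station import monitor, eyes, finish_job gives the robot as it stands. The module is installed in compiled form; this text tells all that it offers.
- The arm moves only by the shell command python3 -m creep 'ROWS' [OPENING] [FORCE]. ROWS is a JSON object of lists of equal length, an entry for each row: "dp": the shift along the tool's x, y, z in m, a list of three; "twist": the turn about the tool's z in degrees. In form: {"dp": [[dx, dy, dz], ...], "twist": [twist, ...]}. A call has 1 to 10 rows; each row is the pose to reach, as a shift and turn from the pose commanded when the call began, along the tool's axes at that moment; what a row does not reach only later rows make up. A row lasts 1/8 s, in which the tool goes at most 62.5 mm and 10.7 degrees, less where a joint would pass 70% of its speed; a pose out of reach is approached as far as the arm can. A call with a gripper value outside its range is refused whole. OPENING is the closure, from 0 (fully open) to 1 (shut), set as the call begins (- or left out, the last holds). The fingers move at their own pace and stop on an object; FORCE is the grip in N (left out, the last holds). Time passes only in rows, so rows that repeat a pose let the fingers close. It gives the time, the measured TCP pose, the force, the opening and the grip force at its end, in the units of the state.
- monitor.observe(): the state, without advancing time (a new reading comes with each control period).
- eyes.camera(name): name is "scene" or "side" or "wrist"; returns a dict with "pixels" (400x640x3 uint8, red, green, blue), "depth" (400x640 float32, m along the optical axis (not along the pixel's ray), 0 where there is no reading), "camera_matrix" (3x3 intrinsics, pixels), "D" ([k1, k2, p1, p2, k3] as OpenCV has them; the pictures are not rectified), "R" (3x3) and "t" (3): a world point X has camera coordinates R X + t. Camera axes: x right, y down, z forward; pixel columns grow to the right and rows downward; lengths in m; the calibration is good to about 2 mm. A picture is of the moment at which its call begins.
- finish_job(): hands the job in; it is judged then, once.
The state is a dict: "time": time; "qpos": joint angles; "dq": joint speeds; "joint_efforts": joint torques, N m; "tool_pos": TCP position; "ee_rot": TCP orientation; "wrist_force": force on the tool from outside, world axes, zero at the start; "torque": the same for the moment, N m; "finger_gap": opening from 0.0 (shut) to 1.0 (fully open); "finger_force": force on a finger pad.
Only numpy, scipy, OpenCV 4.12 (cv2) and the standard library are available. Lean on these libraries where they do the work, as an engineer would, in place of code of your own. Each camera call takes 0.05 s, during which the arm holds its last target. There are 200 camera calls.

### The job

Start the disc: with the fingers, push the player's open disc tray fully shut, then press the square key on top of the player all the way down with the fingertips, and let it come back up as you withdraw. Be gentle with the machine; do not press any of the round keys, do not press the square key before the tray is shut, and leave the mug, the tape roll and the disc case where they are. Nothing is to be gripped or lifted.

Things in the scene. Friction and masses are not known exactly. Their poses are not given: they have to be found in the camera images.
- player: black box-shaped disc player, fixed to the table, 200 mm deep (its x), 300 wide (its y), 75 high. Origin: centre of its underside. Its front face, with the tray, is 100 mm from the origin on its -x side and looks roughly towards the robot; +x points to the back, z up; it may be turned up to 0.3 rad.
- tray_front (a point): centre of the outer front face of the disc tray's grey front plate (136 mm wide, 22 high, 12 thick along x; its lower edge 34 mm and upper edge 56 mm above the table). Same axes as the player: pushing along +x shuts the tray. Behind the plate is the thin flat tray (top 44 mm above the table) with a silver disc on it. When shut, the plate's front stands 10 mm proud of the player's front face.
- tray (a joint): how far the tray is out, m: 0 is shut (against a hard stop), 0.12 fully out. Starts 0.07 to 0.115 out. It slides with about 2 N of friction and stays where it is left.
- key_square_top (a point): centre of the top of the start key, the only SQUARE key (24 x 24 mm), one of four off-white keys in a row along y, 50 mm apart, on top of the player near its front (45 mm behind the front face). Any of the four places may be the square key's. The top is 87 mm above the table when up; z up.
- key_square (a joint): how far the square key is pressed, m: 0 up, 0.006 fully down. It is sprung (about 1.5 N to begin to move, 5 N fully down) and comes back up by itself when released.
- key_round1_top (a point): centre of the top of a ROUND key (24 mm diameter), otherwise just like the square one; must not be pressed.
- key_round1 (a joint): how far that round key is pressed, m: 0 up, 0.006 fully down; same spring as the square key.
- key_round2_top (a point): centre of the top of a ROUND key (24 mm diameter), otherwise just like the square one; must not be pressed.
- key_round2 (a joint): how far that round key is pressed, m: 0 up, 0.006 fully down; same spring as the square key.
- key_round3_top (a point): centre of the top of a ROUND key (24 mm diameter), otherwise just like the square one; must not be pressed.
- key_round3 (a joint): how far that round key is pressed, m: 0 up, 0.006 fully down; same spring as the square key.
- mug: white mug, 80 mm across, 92 high, loose on the table to the right (-y side) of the player. Origin: centre of its underside.
- tape_roll: roll of black tape lying flat, 104 mm across, 48 high, loose on the table to the left (+y side) of the player. Origin: centre of its underside.
- disc_case: flat clear disc case, 124 x 142 x 10 mm, loose on the table in front of the player, to the right (-y side) of the tray. Origin: centre of its underside.

How it is judged (in metres and radians):
On the way, in this order (a step that is already met when the one before it is completed fails the run):
1. the tray is pushed shut (less than 5 mm out) (value of joint tray below 0.005 m), for 0.1 s.
2. the fingers press the square key down (more than 4.5 of its 6 mm) (value of joint key_square above 0.0045 m and contact force between the fingers and key_square above 0.5 N), for 0.05 s.
At the end, for the whole second after the job is handed in: The tray is less than 5 mm out, the square key has been pressed and is up again (within 1.5 mm), the round keys are up, and mug, tape roll and disc case are within 15 mm of where they stood (value of joint tray below 0.005 m and value of joint each of key_square, key_round1, key_round2, key_round3 below 0.0015 m and distance of each of mug, tape_roll, disc_case from where it was at the start of the episode below 0.015 m); the robot touches nothing.
It fails at once if a round key is pressed (more than 2 mm) (value of joint any of key_round1, key_round2, key_round3 above 0.002 m).
It fails at once if the square key is pressed (more than 3 mm) while the tray is still open (more than 6 mm) (value of joint key_square above 0.003 m and value of joint tray above 0.006 m).
It fails at once if the robot bears on the player, its tray or the square key with more than 45 N (contact force between any of the fingers, the arm and player above 45 N or contact force between any of the fingers, the arm and key_square above 45 N).
It fails at once if the mug, tape roll or disc case is moved or lifted by more than 15 mm (distance of any of mug, tape_roll, disc_case from where it was at the start of the episode above 0.015 m).
It also fails if it takes over 48 s, if anything falls off the work surface, if the arm or the gripper's body presses on something with over 40 N, if the wrist force passes 120 N, or if a joint passes its speed limit or range.

## Working session

There is one attempt and no reset: what is moved stays moved. The work goes in short steps, Python scripts to look and compute and a shell command to move; the robot and the scene stay as the last step left them, time stands still between calls to the robot, and variables do not carry over. Pictures are saved under pics/ and viewed, at most 10 in all, crops included, and the job is handed in when it is done.

```bash
mkdir -p pics
cat > h.py <<'E'
import numpy as np, cv2, pickle
from station import monitor, eyes
def grab(n):
    c=eyes.camera(n); pickle.dump(c,open(f'pics/{n}.pkl','wb')); return c
def ray_plane(c,uv,z):
    uv=np.asarray(uv,float).reshape(-1,1,2)
    n=cv2.undistortPoints(uv,c['camera_matrix'],np.array(c['D'],float)).reshape(-1,2)
    R=np.array(c['R']);t=np.array(c['t']); o=-R.T@t
    d=np.c_[n,np.ones(len(n))]@R
    return o+d*((z-o[2])/d[:,2])[:,None]
E
python3 - <<'E'
from h import *
for n in('scene','side'):
    c=grab(n); cv2.imwrite(f'pics/{n}0.png',c['pixels'][:,:,::-1]); print(n,-np.array(c['R']).T@c['t'])
s=monitor.observe();print(s['tool_pos'],s['ee_rot'],s['time'],s['finger_gap'])
E
```

```text
scene [0.99923034 0.58040035 0.72323215]
side [0.43393936 0.64916438 0.69909954]
[0.26229129 0.53930602 0.2306024 ] [-1.79934157e+02 -1.53141595e-02  1.54057751e+02] 0.1 1.0001740089221496
```

View pics/scene0.png

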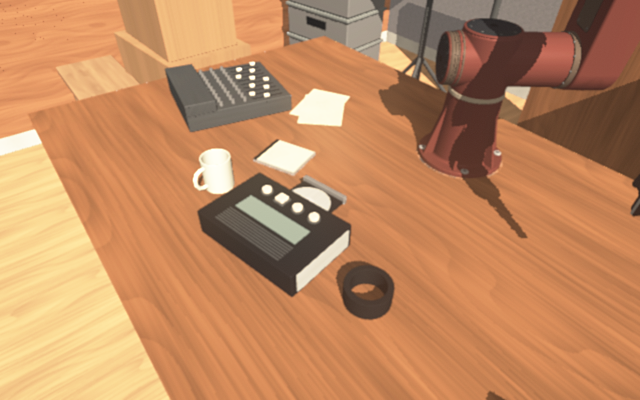

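View pics/side0.png

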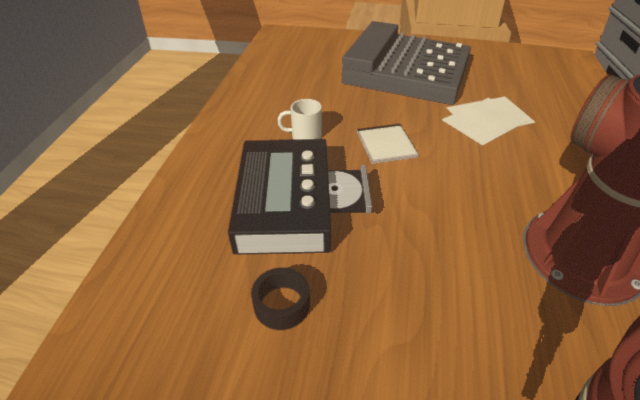

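The scene view shows the keys at about (267,189), (282,198), (297,208) and (314,217), and the second one is square. The side view shows them at (307,156), (307,170), (307,185) and (307,201), again with the second one square. There the tray plate is at about x 362–371, y 166–213.

Run:
```python
from h import *
seeds={'scene':[(267,189),(282,198),(297,208),(314,217)],'side':[(307,156),(307,170),(307,185),(307,201)]}
for n in seeds:
    c=pickle.load(open(f'pics/{n}.pkl','rb')); p=c['pixels']
    m=((p.min(2)>165)).astype(np.uint8)
    k,l,st,ce=cv2.connectedComponentsWithStats(m,connectivity=4)
    uv=[]
    for s in seeds[n]:
        i=l[s[1],s[0]]; ys,xs=np.nonzero(l==i); print(n,s,i,st[i],ce[i].round(1)); uv.append(ce[i])
    K=ray_plane(c,uv,.087); print(K.round(4), np.linalg.norm(np.diff(K,axis=0),axis=1).round(4))
    d=K[-1]-K[0]; print('yaw',np.degrees(np.arctan2(-d[0],d[1])))
c=pickle.load(open('pics/side.pkl','rb'))
a=cv2.resize(c['pixels'][140:220,290:380,::-1],None,fx=7,fy=7,interpolation=cv2.INTER_NEAREST)
cv2.imwrite('pics/c1.png',a)
```

```text
scene (267, 189) 30 [262 185  10   9  73] [266.6 189. ]
scene (282, 198) 32 [275 193  14  11 101] [281.5 197.7]
scene (297, 208) 34 [292 203  11   9  81] [297.2 206.9]
scene (314, 217) 35 [309 212  10  10  84] [313.6 216.6]
[[ 0.6157 -0.1138  0.087 ]
 [ 0.6051 -0.0649  0.087 ]
 [ 0.5945 -0.0161  0.087 ]
 [ 0.5844  0.0329  0.087 ]] [0.05 0.05 0.05]
yaw 12.03832635605166
side (307, 156) 18 [303 152   9   7  50] [306.5 154.7]
side (307, 170) 19 [302 165  10   8  74] [306.9 168.5]
side (307, 185) 25 [302 180  10   9  67] [306.5 183.8]
side (307, 201) 32 [302 196  10  10  75] [306.5 200.2]
[[ 0.6142 -0.112   0.087 ]
 [ 0.6032 -0.0644  0.087 ]
 [ 0.5936 -0.0153  0.087 ]
 [ 0.5833  0.0331  0.087 ]] [0.0489 0.05   0.0495]
yaw 11.990106761346366
```

View pics/c1.png

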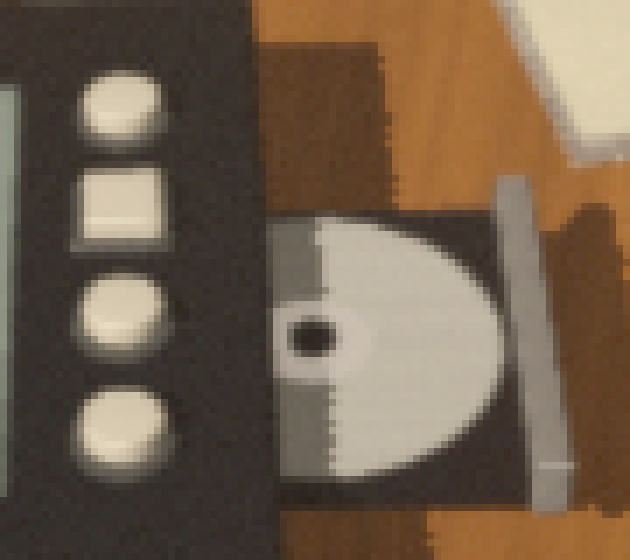

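The crop confirms the square key is second from the right (-y) end. The grey plate's top front edge runs from about (365.7,165.4) to (372.1,206.4) in full-image pixels.

```bash
cat >> h.py <<'E'
YAW=np.radians(12.0); ex=np.array([np.cos(YAW),np.sin(YAW)]); ey=np.array([-np.sin(YAW),np.cos(YAW)])
SQ=np.array([0.604,-0.0646]); 
def tool(target):   # shift in present tool axes to a world target
    from scipy.spatial.transform import Rotation as Rn
    s=monitor.observe(); R=Rn.from_euler('xyz',s['ee_rot'],degrees=True).as_matrix()
    return (R.T@(np.array(target)-s['tool_pos'])).round(4)
E
python3 - <<'E'
from h import *
c=pickle.load(open('pics/side.pkl','rb'))
P=ray_plane(c,[(365.7,165.4),(372.1,206.4)],.056); print(P.round(4),np.linalg.norm(P[1]-P[0]))
d=P[1]-P[0];print('yaw',np.degrees(np.arctan2(-d[0],d[1])))
c2=pickle.load(open('pics/scene.pkl','rb'))
p=c2['pixels']
# plate in scene: top edge corners via grey mask
hs=cv2.cvtColor(p,cv2.COLOR_RGB2HSV)
m=((hs[...,1]<50)&(hs[...,2]>70)&(hs[...,2]<165)).astype(np.uint8); m[:170]=0;m[215:]=0;m[:,:296]=0;m[:,360:]=0
ys,xs=np.nonzero(m);i=xs.argmax();print('scene plate',len(xs),xs.min(),ys[xs.argmin()],xs.max(),ys[i])
q=P[:2]; rv=cv2.Rodrigues(np.array(c2['R']))[0]
print(cv2.projectPoints(P,rv,np.array(c2['t']),c2['camera_matrix'],np.array(c2['D'],float))[0].reshape(-1,2).round(1))
T=P.mean(0)[:2]; print('T',T,'in key frame',(T-SQ)@ex,(T-SQ)@ey,'out',-(T-SQ)@ex-.045-.010)
t=T-.05*ex;print('pre',t, tool([.45,.3,.231]),tool([t[0],t[1],.15]))
E
```

```text
[[ 0.4803 -0.135   0.056 ]
 [ 0.4526 -0.0038  0.056 ]] 0.13404764846944744
yaw 11.930278985605444
scene plate 87 296 213 342 199
[[306.7 174.7]
 [346.9 196.1]]
T [ 0.46645654 -0.06938972] in key frame -0.13553364153758155 0.02391183492215859 out 0.08053364153758155
pre [ 0.41754916 -0.07978531] [-0.2735 -0.1331 -0.0003] [-0.4105 -0.4887  0.0811]
```

Plate length is 134 mm (136 expected), its yaw of 11.9° matches the keys, and the tray is about 80 mm out, all consistent. Moving.

```bash
python3 -m creep '{"dp":[[-0.045,-0.022,0],[-0.09,-0.044,0],[-0.135,-0.066,0],[-0.18,-0.088,0],[-0.225,-0.11,0],[-0.273,-0.133,0],[-0.273,-0.133,0],[-0.273,-0.133,0]],"twist":[-6,-12,-18,-24,-31,-38,-38,-38]}' 1 20
python3 - <<'E'
from h import *
T=np.array([.4665,-.0694])-.05*ex
print(tool([*T,.15]))
E
```

```text
time: 1.1
tool_pos: [0.4496, 0.3006, 0.2311]
ee_rot: [180.0, -0.0, -168.0]
wrist_force: [-0.3, 0.4, -0.1]
finger_gap: -0.003
finger_force: 0.0
[ 0.11   -0.3655  0.081 ]
```

```bash
python3 -m creep '{"dp":[[0.014,-0.045,0],[0.028,-0.09,0],[0.042,-0.138,0],[0.056,-0.186,0],[0.07,-0.234,0.02],[0.084,-0.28,0.04],[0.098,-0.326,0.06],[0.11,-0.3655,0.081],[0.11,-0.3655,0.081],[0.11,-0.3655,0.081]],"twist":[0,0,0,0,0,0,0,0,0,0]}'
python3 - <<'E'
from h import *
T=np.array([.4665,-.0694])-.05*ex
print(tool([*T,.040]))
c=grab('side'); cv2.imwrite('pics/s2.png',c['pixels'][100:300,220:480,::-1].repeat(3,0).repeat(3,1))
E
```

```text
time: 2.35
tool_pos: [0.4187, -0.0788, 0.1506]
ee_rot: [180.0, 0.0, -167.9]
wrist_force: [0.1, 0.6, 0.9]
finger_gap: -0.001
finger_force: 0.0
[ 0.0013 -0.0008  0.1106]
```

View pics/s2.png

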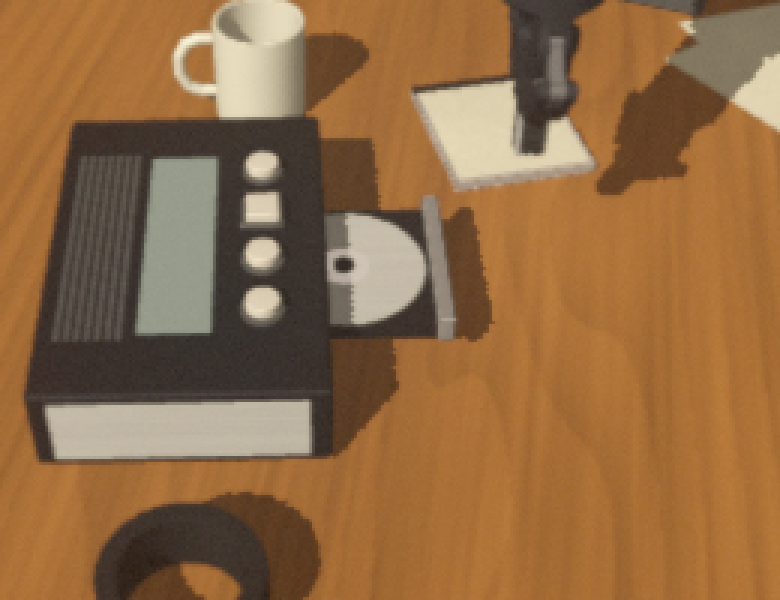

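The closed fingers hang above the table in front of the plate (crop ~(530,150)), and the mug, case and tape are clear. Descending.

```bash
python3 -m creep '{"dp":[[0,0,0.03],[0,0,0.06],[0,0,0.09],[0,0,0.11],[0,0,0.11],[-0.008,0,0.11],[-0.016,0,0.11],[-0.024,0,0.11],[-0.030,0,0.11],[-0.030,0,0.11]],"twist":[0,0,0,0,0,0,0,0,0,0]}'
python3 -m creep '{"dp":[[-0.004,0,0],[-0.009,0,0],[-0.014,0,0],[-0.02,0,0],[-0.026,0,0],[-0.032,0,0],[-0.038,0,0],[-0.044,0,0],[-0.05,0,0],[-0.05,0,0]],"twist":[0,0,0,0,0,0,0,0,0,0]}'
```

```text
time: 3.65
tool_pos: [0.4482, -0.0735, 0.0403]
ee_rot: [180.0, -0.0, -167.9]
wrist_force: [-0.8, 0.5, -0.3]
finger_gap: 0.002
finger_force: 0.0
time: 4.9
tool_pos: [0.4973, -0.0629, 0.0403]
ee_rot: [180.0, 0.0, -167.9]
wrist_force: [0.2, 0.0, -0.6]
finger_gap: 0.003
finger_force: 0.0
```

```bash
python3 -m creep '{"dp":[[-0.004,0,0],[-0.009,0,0],[-0.014,0,0],[-0.018,0,0],[-0.022,0,0],[-0.026,0,0]],"twist":[0,0,0,0,0,0]}'
python3 - <<'E'
from h import *
c=grab('side'); cv2.imwrite('pics/s3.png',c['pixels'][110:240,220:420,::-1].repeat(4,0).repeat(4,1))
t=monitor.observe()['tool_pos'][:2]; print((t-SQ)@ex,(t-SQ)@ey)
E
```

```text
time: 5.65
tool_pos: [0.5224, -0.0576, 0.0402]
ee_rot: [180.0, -0.0, -167.9]
wrist_force: [-2.7, 1.8, 0.4]
finger_gap: 0.001
finger_force: 1.1
-0.07794620971646286 0.023711222686945352
```

View pics/s3.png

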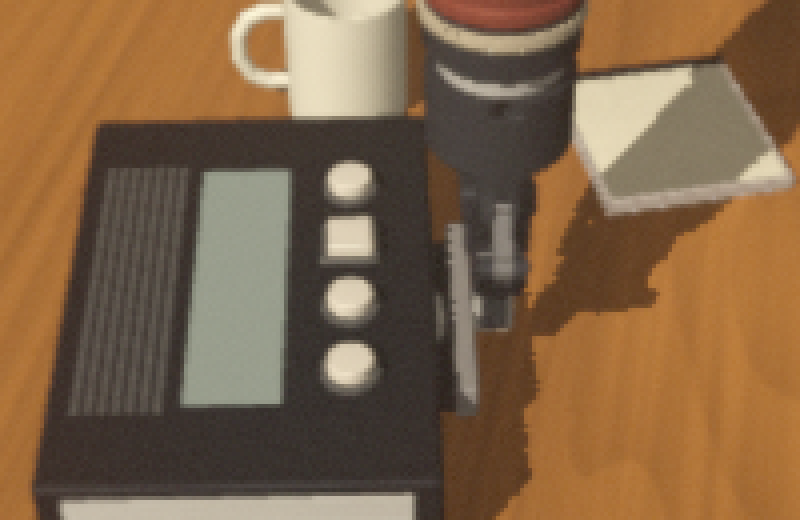

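The plate (crop x≈460) is being pushed, with about 12 mm still to go. I'll go slowly and watch the force.

```bash
python3 -m creep '{"dp":[[-0.002,0,0],[-0.004,0,0],[-0.006,0,0],[-0.008,0,0]],"twist":[0,0,0,0]}' | sed -n '1,4p'
python3 -m creep '{"dp":[[-0.001,0,0],[-0.002,0,0]],"twist":[0,0]}'| sed -n '2,4p'
```

```text
time: 6.2
tool_pos: [0.5302, -0.0561, 0.0403]
ee_rot: [-180.0, 0.0, -167.9]
wrist_force: [-2.0, -0.0, -0.4]
tool_pos: [0.5321, -0.0557, 0.0403]
ee_rot: [-180.0, 0.0, -167.9]
wrist_force: [-1.0, 0.7, -0.8]
```

```bash
python3 -m creep '{"dp":[[-0.001,0,0],[-0.002,0,0]],"twist":[0,0]}'| sed -n '2,4p'
python3 -m creep '{"dp":[[-0.0005,0,0],[-0.001,0,0]],"twist":[0,0]}'| sed -n '2,4p'
```

```text
tool_pos: [0.5335, -0.0554, 0.0403]
ee_rot: [-180.0, -0.1, -168.0]
wrist_force: [-8.5, -2.3, 3.7]
tool_pos: [0.5335, -0.0554, 0.0402]
ee_rot: [-180.0, -0.2, -168.0]
wrist_force: [-12.9, -2.0, 6.4]
```

The hard stop is reached: the TCP has stopped, the force rises to about 13 N, and it sits where a shut tray was predicted. I'll hold briefly, withdraw and rise.

```bash
python3 -m creep '{"dp":[[0,0,0],[0.01,0,0],[0.03,0,0],[0.04,0,-0.01],[0.04,0,-0.05],[0.04,0,-0.1],[0.04,0,-0.1],[0.04,0,-0.1]],"twist":[0,0,0,0,0,0,0,0]}'
python3 - <<'E'
from h import *
for n in('side','scene'):
    c=grab(n)
    if n=='side': cv2.imwrite('pics/s4.png',c['pixels'][110:240,220:420,::-1].repeat(4,0).repeat(4,1))
print(tool([*SQ,.14]))
E
```

```text
time: 7.95
tool_pos: [0.496, -0.0634, 0.1401]
ee_rot: [-180.0, 0.0, -167.9]
wrist_force: [0.2, 0.2, -1.1]
finger_gap: 0.003
finger_force: 0.0
[-0.1061 -0.0242 -0.0012]
```

View pics/s4.png

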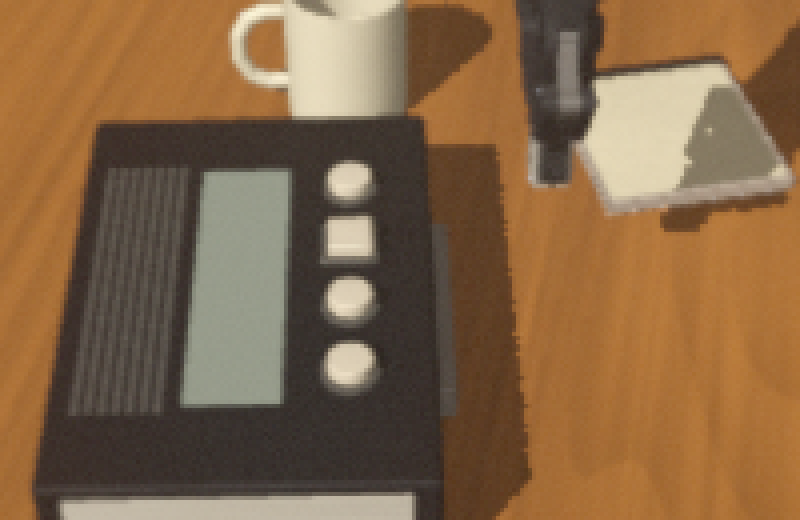

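The tray is shut, with the plate standing just proud at crop x≈445. Next I move over the square key and down to just above it.

```bash
python3 -m creep '{"dp":[[-0.027,-0.006,0],[-0.054,-0.012,0],[-0.08,-0.018,0],[-0.106,-0.024,0],[-0.106,-0.024,0],[-0.106,-0.024,0.02],[-0.106,-0.024,0.04],[-0.106,-0.024,0.046],[-0.106,-0.024,0.046]],"twist":[0,0,0,0,0,0,0,0,0]}'
python3 - <<'E'
from h import *
c=grab('side'); cv2.imwrite('pics/s5.png',c['pixels'][110:240,220:420,::-1].repeat(4,0).repeat(4,1))
print(tool([*SQ,.087]))
E
```

```text
time: 9.18
tool_pos: [0.6038, -0.0645, 0.0935]
ee_rot: [180.0, -0.1, -167.9]
wrist_force: [-0.1, 0.2, 1.1]
finger_gap: 0.001
finger_force: 0.0
[0.0003 0.0002 0.0074]
```

View pics/s5.png

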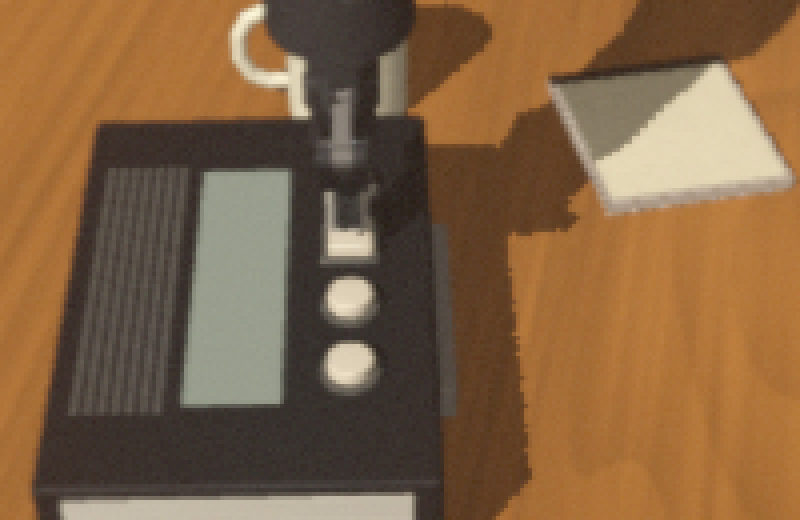

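The fingertip is right over the square key (crop (350,215)). Pressing.

```bash
python3 -m creep '{"dp":[[0,0,0.002],[0,0,0.004],[0,0,0.006],[0,0,0.007],[0,0,0.008],[0,0,0.009]],"twist":[0,0,0,0,0,0]}'|sed -n '2,4p'
python3 -m creep '{"dp":[[0,0,0.001],[0,0,0.002],[0,0,0.002]],"twist":[0,0,0]}'|sed -n '2,4p'
```

```text
tool_pos: [0.6045, -0.0647, 0.0854]
ee_rot: [180.0, 0.0, -167.9]
wrist_force: [-1.8, 0.4, 1.2]
tool_pos: [0.6045, -0.0647, 0.0834]
ee_rot: [180.0, 0.0, -167.9]
wrist_force: [-2.5, -0.1, 2.8]
```

```bash
python3 -m creep '{"dp":[[0,0,0.001],[0,0,0.0015],[0,0,0.0015]],"twist":[0,0,0]}'|sed -n '2,4p'
```

```text
tool_pos: [0.6045, -0.0647, 0.0818]
ee_rot: [180.0, 0.0, -167.9]
wrist_force: [-2.3, 0.7, 4.3]
```

```bash
python3 -m creep '{"dp":[[0,0,0.0005],[0,0,0.001],[0,0,0.001]],"twist":[0,0,0]}'|sed -n '2,4p'
python3 -m creep '{"dp":[[0,0,0.0005],[0,0,0.001],[0,0,0.001]],"twist":[0,0,0]}'|sed -n '2,4p'
```

```text
tool_pos: [0.6046, -0.0647, 0.0811]
ee_rot: [-180.0, 0.0, -167.9]
wrist_force: [-3.4, 0.4, 5.8]
tool_pos: [0.6046, -0.0647, 0.081]
ee_rot: [-180.0, 0.0, -167.9]
wrist_force: [-6.6, 2.0, 13.2]
```

The key has bottomed: z is 0.081 and the force jumped from 6 to 13 N. Withdrawing.

```bash
python3 -m creep '{"dp":[[0,0,-0.003],[0,0,-0.008],[0,0,-0.015],[0,0,-0.04],[0,0,-0.08],[0.04,0,-0.1],[0.09,0,-0.1],[0.12,0,-0.1],[0.12,0,-0.1],[0.12,0,-0.1]],"twist":[0,0,0,0,0,0,0,0,0,0]}'
python3 - <<'E'
from h import *
c=grab('side'); cv2.imwrite('pics/s6.png',c['pixels'][110:240,220:420,::-1].repeat(4,0).repeat(4,1))
E
```

```text
time: 12.72
tool_pos: [0.4878, -0.0899, 0.1801]
ee_rot: [-180.0, 0.1, -168.0]
wrist_force: [-0.3, 0.2, 0.1]
finger_gap: 0.001
finger_force: 0.0
```

View pics/s6.png

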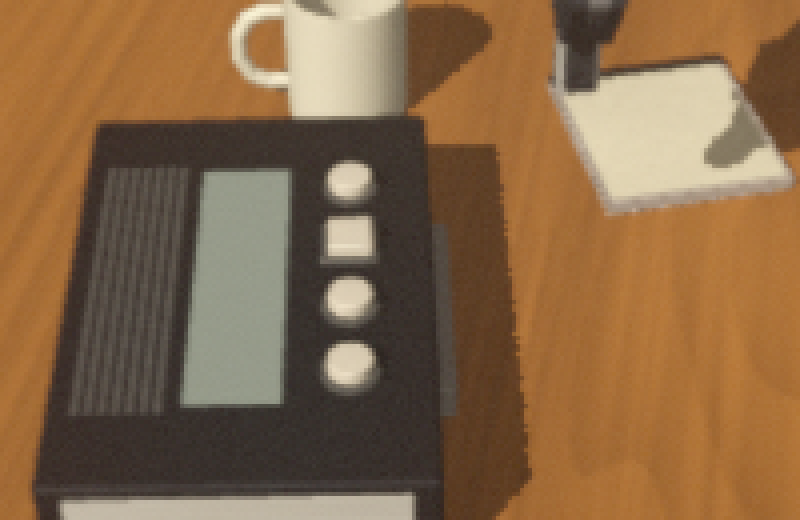

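The tray is shut, all four keys are up, the mug and disc case look unmoved, and the arm is clear of everything. Handing in.

```bash
python3 -c "from station import finish_job; print(finish_job())"
```

```text
the job is handed in; nothing more can be done
None
```

The tray was pushed shut and the square key pressed fully down and released, then the job was handed in at about 13 s; the hand-in returned no verdict.

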